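# Mount a stub antenna and torque its clamp bolt

### The job

Stand the stub antenna in the bore of the mast clamp, fully home with its collar down on the block and without ramming it, and let go of it. Then tighten the clamp bolt, clockwise seen from above, with the break-over torque wrench that is already on it until you feel it click, stop at once without driving the handle on towards its end stop, and let go of the wrench, leaving the bolt tight. Leave everything else on the desk where it is.

Things in the scene. Friction and masses are not known exactly. Their poses are not given: they have to be found in the camera images.
- antenna_mid (a point): Middle of the grey housing (30 mm diameter, straight from 48 to 129 mm above the foot) of the stub antenna, 88 mm above its foot; z is its axis, up. Total height 135 mm, 0.11 to 0.18 kg. At the start it stands upright on the desk in one of three places, shared by chance with a whip antenna and a can, about 100 mm apart or more.
- antenna_foot (a point): Centre of the antenna's foot, the bottom of its steel spigot (24 mm in diameter, 40 mm long, foot chamfered 2 x 3 mm), 88 mm below antenna_mid. Above the spigot is a steel collar 36 mm in diameter and 8 mm thick, then the housing.
- bore (a point): Centre of the mouth of the clamp's vertical bore, 50 mm above the desk; z up. The bore is 25.5 mm wide and 45 mm deep, chamfered 2 mm, in the middle of an aluminium block 56 x 56 x 50 mm. Home, the antenna's collar rests on the block and its foot is 40 mm below this point.
- bolt_axis (a point): Point on the vertical axis of the clamp bolt at the height of the wrench's handle, 68 mm above the desk, 80 mm from the bore. x, y, z here are the clamp's axes (the bore lies to +y). The clamp is fixed to the desk. The round wrench head on the bolt is 42 mm in diameter, its top 92 mm above the desk.
- grip (a point): Middle of the rubber grip of the break-over torque wrench: a level round bar 22 to 23 mm in diameter, 115 mm long, its axis 68 mm above the desk, 140 mm from the bolt axis, free desk below it. x points along the handle away from the bolt, z up. The wrench is rigidly on the bolt: no ratchet, so turning it back (counter-clockwise from above) unscrews the bolt. Let go, the handle springs straight.
- trip_dial (a joint): Dial hidden inside the wrench head, rad: 0 with the handle straight, 0.01 per rad of break-over; far too little to guide by, given the noise. Pushed against a tight bolt, the handle bends over about a pivot 25 mm from the bolt axis: the force at the grip rises to about 10 N at 0.10 rad, clicks over there and falls, to 4 N at 0.17 rad (20 mm at the grip), just before its end stop (0.185).
- clamp_wedge (a joint): How far the bolt has drawn in the wedge inside the clamp, m: 0.0002 per rad of tightening, 0.0002 when tight; far too little to guide by, given the noise. Turned clockwise the bolt runs down at a steady 2 N or so sideways at the grip; after 0.4 to 0.8 rad, not known beforehand, it comes tight and the force climbs until the wrench clicks over.
- clamp: The whole fixed aluminium mast clamp: origin on the desk under the bolt axis, +y towards the bore. Its base is 90 mm wide in x and reaches from y = -40 to +108 mm.
- whip: Whip antenna (bystander): black round foot 48 mm in diameter, thin rod, 164 mm tall; origin at its underside.
- spray_can: Small can (bystander), 38 mm in diameter, 115 mm tall; origin at its underside.
- access_point: White flat access point (bystander), 110 x 150 x 30 mm; origin at its underside.
- modem: Black modem (bystander), 70 x 110 x 26 mm; origin at its underside.
- manuals: Stack of manuals (bystander), 160 x 110 x 45 mm; origin at its underside.
- battery_pack: Grey battery pack (bystander), 50 x 85 x 16 mm; origin at its underside.
- screwdriver: Screwdriver lying on the desk (bystander).
There are look-alikes about, which are no part of the job. Leave any orange or yellow look-alike of the clamp alone.

How it is judged (in metres and radians):
On the way, in this order (a step that is already met when the one before it is completed fails the run):
1. the antenna stands home in the bore (collar within 2.5 mm of the block) and is released (horizontal distance between antenna_foot and bore below 0.004 m and z of antenna_foot in the frame of bore below -0.0375 m and angle between antenna_mid's own z axis and vertical below 0.08 rad and contact force between the fingers and antenna below 0.1 N), for 0.2 s.
2. the wrench has clicked: its handle has broken over past its peak (0.105 rad or more) with the bolt tight (value of joint trip_dial above 0.00105 rad and value of joint clamp_wedge above 0.00018 m), for 0.02 s.
At the end, for the whole second after the job is handed in: The antenna stands upright (within 0.08 rad) in the bore with its collar within 2.5 mm of the block, the wrench is let go with its handle sprung straight again, and the bolt is left tight (turned back by less than about 0.2 rad) (horizontal distance between antenna_foot and bore below 0.004 m and z of antenna_foot in the frame of bore below -0.0375 m and angle between antenna_mid's own z axis and vertical below 0.08 rad and value of joint trip_dial below 0.0003 rad and value of joint clamp_wedge above 0.00016 m); the robot touches nothing.
It fails at once if after the click the handle is driven on towards its end stop (more than 0.17 rad of break-over) (value of joint trip_dial above 0.0017 rad).
It fails at once if the antenna is rammed into the clamp (over 40 N) (contact force between antenna and clamp above 40 N).
It fails at once if a bystander is moved by more than 30 mm (distance of any of whip, spray_can, access_point, modem, manuals, battery_pack, screwdriver from where it was at the start of the episode above 0.03 m).
It also fails if it takes over 72 s, if anything falls off the work surface, if the arm or the gripper's body presses on something with over 40 N, if the wrist force passes 120 N, or if a joint passes its speed limit or range.

### The arm

A 7-joint arm with a two-finger parallel gripper is mounted at the origin on the work surface. World frame = base frame: x ahead of the robot, y to its left, z up, the work surface at z = 0. Lengths are in mm, angles in rad, forces in N, time in s.
With the tool pointing down it reaches from about 400 to 875 mm from the base axis. Payload 4.4 kg.
Tool frame: the origin (TCP) lies at the very end of the fingers, on their centre line; the grasp point (between the pads) lies 19 mm behind it; z points along the fingers, y is the line along which they close (so a half turn about z gives the same grasp; the last joint's range is limited). The gripper opens to 85 mm and grips with 20 to 120 N. Pads are 22 mm wide; open, the fingers measure 114 mm over their backs; the gripper's body (76 mm by 85 mm) begins 54 mm behind the grasp point. The pads swing forward as they close: fully open they stand 13 mm farther back than shut.
Start: joints at [1.25, 0.628, 0.038, 1.517, -0.027, 0.996, -0.02], TCP at [163.861, -629.021, 231.313] pointing down, gripper open.
Joint ranges: [-3.06, 3.06], [-0.37, 2.12], [-1.25, 1.32], [0.18, 2.47], [-1.1, 4.24], [0.23, 1.98], [-2.94, 2.94]. Speed limits (rad/s): [2.57, 2.57, 3.14, 3.14, 3.14, 3.14, 3.14].

### API

Orientations are given as [roll, pitch, yaw] about the fixed x, y, z axes, in that order (R = Rz(yaw) Ry(pitch) Rx(roll)).
In Python, from cell import monitor, viewer, workorder gives the robot as it stands.
- The arm moves only by the tool arm_command, never from a script. Its argument "series" is one flat list of numbers, 5 for each row, row after row: the opening in per cent of the stroke, from 0 (shut) to 100 (fully open), then the shift along the tool's x, y, z in cm, then the turn about the tool's z in degrees. In form: [claw, x, y, z, roll, claw, x, y, z, roll, ...]. A call has exactly 5 rows; each row is the pose to reach, as a shift and turn from the pose commanded when the call began, along the tool's axes at that moment; what a row does not reach only later rows make up. A row lasts 1/12 s, in which the tool goes at most 41.7 mm and 7.16 degrees, less where a joint would pass 70% of its speed; a pose out of reach is approached as far as the arm can. A call with a gripper value outside its range is refused whole. The fingers move at their own pace and stop on an object; the grip force is fixed at half the most. Time passes only in rows, so rows that repeat a pose let the fingers close, or fill a call up. It gives the time, the measured TCP pose, the force, the opening and the grip force at its end, in the units of the state.
- monitor.read_state(): the state, without advancing time (a new reading comes with each control period).
- viewer.get_image(name): name is "scene" or "top" or "wrist"; returns (picture, depth): 420x560x3 uint8, red, green, blue; 420x560 float32, mm along the optical axis (not along the pixel's ray), 0 where there is no reading.
- viewer.camera_model(name): a dict with "mtx" (3x3 intrinsics, pixels), "dist_coeffs" ([k1, k2, p1, p2, k3] as OpenCV has them; the pictures are not rectified), "R" (3x3) and "t" (3): a world point X has camera coordinates R X + t. Camera axes: x right, y down, z forward; pixel columns grow to the right and rows downward; lengths in mm; the calibration is good to about 2 mm. A picture is of the moment at which its call begins: read the wrist's pose just before it. camera_model takes no time and is no camera call; for the wrist camera it gives the pose at the moment of the call.
- workorder.finish_job(): hands the job in; it is judged then, once.
The state is a dict: "clock": time; "qpos": joint angles; "qd": joint speeds; "tau": joint torques, N m; "eef_pos": TCP position; "tool_rot": TCP orientation; "force": force on the tool from outside, world axes, zero at the start; "torque": the same for the moment, N m; "width": finger opening in mm; "gripper_force": force on a finger pad.
Only numpy, scipy, OpenCV 4.12 (cv2) and the standard library are available. Lean on these libraries where they do the work, as an engineer would, in place of code of your own. Each camera call takes 0.05 s, during which the arm holds its last target. There are 200 camera calls.

## Working session

There is one attempt and no reset: what is moved stays moved. The work goes in short steps, Python scripts to look and compute and a tool call to move; the robot and the scene stay as the last step left them, time stands still between calls to the robot, and variables do not carry over. Pictures are saved under pics/ and viewed, at most 10 in all, crops included, and the job is handed in when it is done.

Besides the shell and the picture viewer there is one more tool, called after "Call:" as a command line: name --argument value ..., lists and objects as JSON in quotes. arm_command: Moves the arm, as the interface text tells. Its arguments: {"type":"object","properties":{"series":{"type":"array","items":{"type":"number"}}},"required":["series"]}

```bash
mkdir -p pics; cat > h.py <<'E'
import numpy as np, cv2
from cell import monitor, viewer, workorder
def grab(n):
    m=viewer.camera_model(n); p,d=viewer.get_image(n); np.savez(n+'.npz',p=p,d=d,**{k:np.array(v) for k,v in m.items()})
    return p,d
def load(n): return np.load(n+'.npz')
def ray(f,u,v):
    x=cv2.undistortPoints(np.array([[[u,v]]],float),f['mtx'],f['dist_coeffs'])[0,0]
    return np.array([x[0],x[1],1.])
def pt(f,u,v,z=None):
    r=ray(f,u,v); R=f['R']; c=-R.T@f['t']; w=R.T@r
    s=(z-c[2])/w[2] if z is not None else np.median(f['d'][int(v)-1:int(v)+2,int(u)-1:int(u)+2])
    return (c+s*w).round(1)
def cloud(f):
    h,w=f['d'].shape; uv=np.stack(np.meshgrid(np.arange(w),np.arange(h)),-1).reshape(-1,1,2).astype(float)
    x=cv2.undistortPoints(uv,f['mtx'],f['dist_coeffs'])[:,0]; d=f['d'].reshape(-1,1)
    P=(np.c_[x,np.ones(len(x))]*d-f['t'])@f['R']; P[d[:,0]==0]=np.nan
    return P.reshape(h,w,3)
def save(n,p): cv2.imwrite('pics/'+n+'.png',p[...,::-1])
E
python3 - <<'E'
from h import *
a,_=grab('top'); b,_=grab('scene'); save('top0',cv2.resize(a,(800,600))); save('scene0',cv2.resize(b,(800,600)))
s=monitor.read_state(); print(s)
E
```

```text
{'clock': 0.1, 'qpos': array([ 1.25017824,  0.62923999,  0.0384446 ,  1.51824725, -0.0270188 ,
        0.99628993, -0.01998966]), 'qd': array([-7.65614739e-04, -2.33386493e-03, -8.29180097e-04, -1.09082629e-03,
        2.06367612e-04,  1.17715319e-03, -2.50437276e-05]), 'tau': array([ 2.46505944e-03, -5.64524388e+01,  1.23043433e+00, -1.93971598e+01,
        1.13411323e-02,  5.39133835e-03,  4.27887051e-05]), 'eef_pos': array([ 163.74366976, -628.47522781,  230.49650921]), 'tool_rot': array([-3.13992576e+00, -4.08542210e-07,  2.54818797e-01]), 'force': array([-0.50820249, -0.75487455, -0.01245505]), 'torque': array([ 0.01382499, -0.0141611 , -0.00562206]), 'gripper_force': 0.0, 'width': 85.61777778209854}
```

View pics/top0.png

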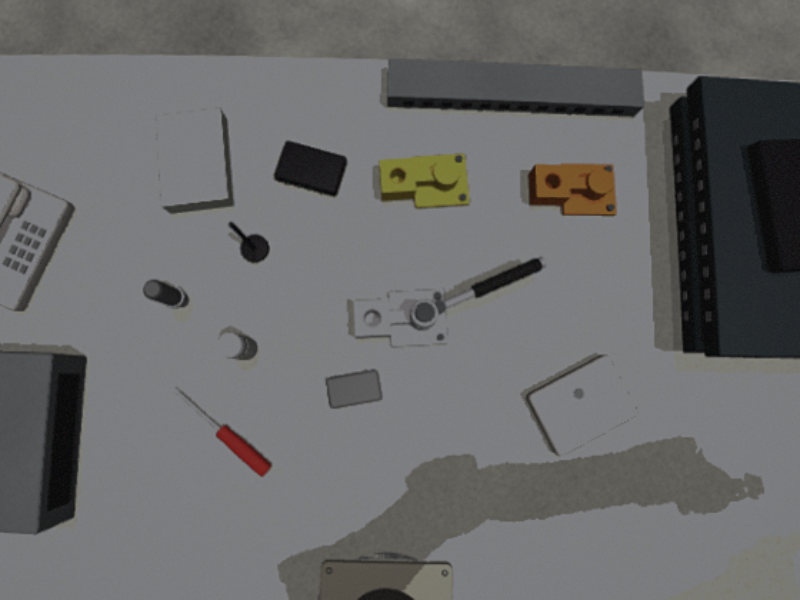

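View pics/scene0.png

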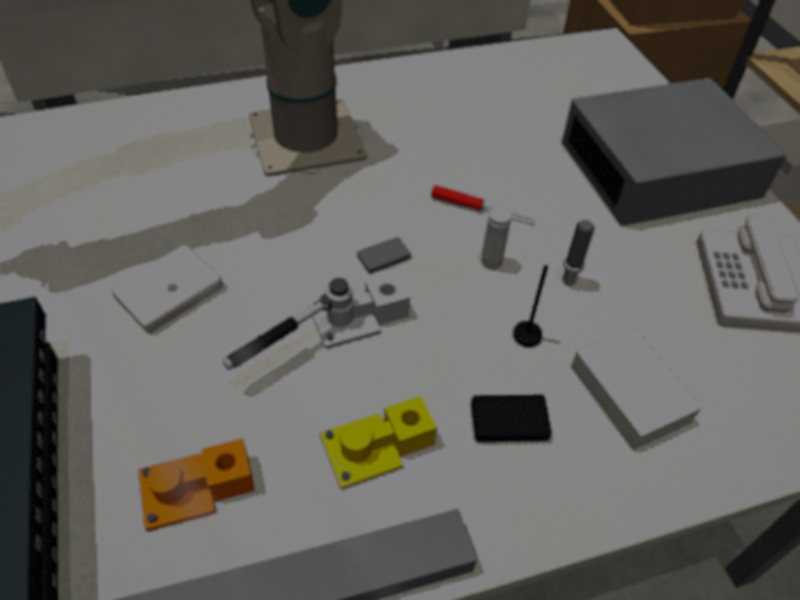

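The top view (800x600 scale) shows the antenna's dark housing at (155,290), the can at (235,345) and the whip at (255,248). The aluminium clamp's bore is at (372,318), the wrench head at (424,314) and the grip runs from (475,290) to (540,265). Next I measure these with depth.

```bash
python3 - <<'E'
from h import *
f=load('top'); P=cloud(f)
for n,u,v,z in [('ant top',153,289,135),('bore',372.5,318,50),('head',424,312,92),('grip a',476,291,68),('grip b',541,264,68),('whip',255,248,10),('can',232,345,115),('desk',300,300,0)]:
    print(n,pt(f,u*.7,v*.7),pt(f,u*.7,v*.7,z))
def reg(n,u0,u1,v0,v1,z0,z1):
    Q=P[int(v0*.7):int(v1*.7),int(u0*.7):int(u1*.7)].reshape(-1,3); Q=Q[(Q[:,2]>z0)&(Q[:,2]<z1)]
    r=cv2.minAreaRect(Q[:,:2].astype(np.float32)); print(n,len(Q),np.median(Q,0).round(1),((Q.min(0)+Q.max(0))/2).round(1),[np.round(x,2) for x in r])
reg('ant',135,200,270,315,125,150); reg('block',340,388,290,345,44,56); reg('head',400,450,290,335,87,99); reg('grip',472,550,250,305,62,90); reg('can',215,262,325,365,108,122)
f=load('scene');P=cloud(f)
reg('ant s',560,600,215,290,125,150);reg('block s',360,412,270,325,44,56);reg('head s',320,360,270,330,87,99);reg('grip s',220,300,315,370,62,90)
reg('ant side',560,600,215,290,60,120)
E
```

```text
ant top [503.7 346.3 133.9] [503.5 345.8 135. ]
bore [483.6  32.6   4.2] [479.1  31.9  50. ]
head [486.1 -45.2  92.2] [486.1 -45.2  92. ]
grip a [ 522.  -125.3   77.8] [ 523.5 -126.8   68. ]
grip b [ 567.2 -226.4   77. ] [ 568.9 -228.9   68. ]
whip [591.8 228.4  19.5] [593.8 230.5  10. ]
can [428.2 232.  114.7] [428.2 231.9 115. ]
desk [510.4 152.9   0.8] [510.4 153.1   0. ]
ant 147 [504.1 346.8 133.6] [504.4 349.5 131.5] [array([505.34, 348.5 ]), array([27.68, 26.61]), np.float64(43.9)]
block 470 [482.3  37.2  49.5] [481.7  35.9  49.3] [array([481.63,  35.8 ]), array([56.2 , 49.21]), np.float64(1.84)]
head 150 [487.6 -46.7  91.6] [488.3 -46.8  91.9] [array([487.76, -46.33]), array([27.12, 28.91]), np.float64(46.25)]
grip 524 [ 546.7 -172.8   76. ] [ 547.  -176.5   73.3] [array([ 546.86, -174.47]), array([ 22.7 , 126.99]), np.float64(23.76)]
can 231 [429.4 237.1 114.5] [430.  237.3 113.7] [array([430.05, 236.86]), array([35. , 33.4]), np.float64(29.71)]
ant s 126 [509.1 347.1 134.6] [505.1 349.6 132.4] [array([505.83, 347.34]), array([30.26, 28.52]), np.float64(34.22)]
block s 492 [484.3  30.3  50.8] [480.2  23.6  49.9] [array([481.  ,  22.76]), array([60.  , 77.19]), np.float64(4.25)]
head s 123 [490.1 -47.   93.1] [488.3 -47.2  91.7] [array([488.13, -47.19]), array([25.99, 28.93]), np.float64(76.96)]
grip s 631 [ 554.  -175.9   76.8] [ 547.2 -174.    74.1] [array([ 547.73, -170.46]), array([ 24.44, 134.99]), np.float64(25.85)]
ant side 251 [515.9 340.6  90.6] [507.6 346.9  90. ] [array([511.01, 343.29]), array([30.06, 19.03]), np.float64(44.42)]
```

Call:
arm_command --series '[100,3.4,-2.4,-0.6,-7,100,6.8,-4.8,-1.2,-14,100,10.1,-7.3,-1.8,-21,100,13.5,-9.7,-2.4,-28,100,16.9,-12.1,-3,-35]'

```text
clock: 0.52
eef_pos: [296.5, -468.7, 261.0]
tool_rot: [-3.141, -0.0, 0.871]
force: [-0.3, -0.2, 0.0]
width: 85.4
gripper_force: 0.0
```

```bash
cat > go.py <<'E'
import sys; from h import *
x,y,z,yaw=map(float,sys.argv[1:5])
from scipy.spatial.transform import Rotation as Ro
s=monitor.read_state(); R=Ro.from_euler('xyz',s['tool_rot']).as_matrix()
d=R.T@(np.array([x,y,z])-s['eef_pos'])/10
print(s['clock'],s['eef_pos'].round(1),s['tool_rot'].round(3),'shift cm',d.round(2),'len',np.linalg.norm(d).round(1),'roll',np.degrees((s['tool_rot'][2]-yaw+np.pi)%(2*np.pi)-np.pi).round(1))
E
python3 go.py 470 -250 260 1.571
```

```text
0.5167 [ 296.5 -468.7  261. ] [-3.141 -0.     0.871] shift cm [27.9  -0.8   0.11] len 27.9 roll -40.1
```

Call:
arm_command --series '[100,4.1,-0.1,0,-7.1,100,8.2,-0.2,0,-14.2,100,12.3,-0.4,0,-21.3,100,16.4,-0.5,0,-28.4,100,20.4,-0.6,0,-35.5]'

```text
clock: 0.93
eef_pos: [424.2, -309.4, 261.0]
tool_rot: [-3.141, -0.0, 1.491]
force: [0.9, -0.4, 0.1]
width: 85.1
gripper_force: 0.0
```

Call:
arm_command --series '[100,3.9,1.2,0,-1,100,7.8,2.4,0,-2,100,11.7,3.7,0,-3,100,15.5,4.9,0,-4,100,19.4,6.1,0,-4.6]'

```text
clock: 1.35
eef_pos: [501.0, -121.6, 260.9]
tool_rot: [-3.141, 0.0, 1.566]
force: [-0.0, -0.9, 0.3]
width: 85.3
gripper_force: 0.0
```

```bash
python3 - <<'E'
from h import *
p,d=grab('wrist'); f=load('wrist'); save('w1',p); print((-f['R'].T@f['t']).round(1), f['R'].round(2)); print(monitor.read_state()['eef_pos'],monitor.read_state()['tool_rot'])
E
```

```text
[500.8 -46.9 404.3] [[ 1.   -0.   -0.  ]
 [-0.   -0.96  0.3 ]
 [-0.   -0.3  -0.96]]
[ 504.83271124 -110.79665243  261.5261588 ] [ 3.13745273 -0.00727401  1.57830431]
```

View pics/w1.png

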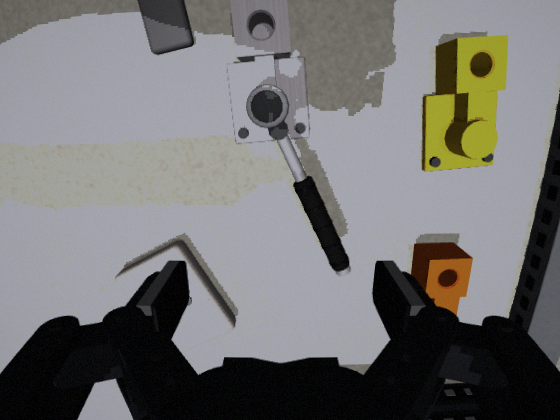

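Call:
arm_command --series '[100,4,-0.3,0,0,100,8,-0.6,0,0,100,12,-1,0,0,100,15,-1.3,0,0,100,16,-1.5,0,0]'

```text
clock: 1.82
eef_pos: [485.8, 42.4, 261.2]
tool_rot: [3.142, -0.003, 1.573]
force: [0.1, 0.3, -0.6]
width: 85.2
gripper_force: 0.0
```

```bash
python3 - <<'E'
from h import *
for i in range(4): p,d=grab('wrist')
f=load('wrist'); save('w2',p)
print(monitor.read_state()['eef_pos'],monitor.read_state()['tool_rot'],monitor.read_state()['qd'].round(3))
P=cloud(f); 
print((-f['R'].T@f['t']).round(1))
def circ(n,c0,r,z,tol):
    m=(abs(P[...,2]-z)<tol)&(np.hypot(P[...,0]-c0[0],P[...,1]-c0[1])<r); Q=P[m]; print(n,len(Q),Q.mean(0).round(1),cv2.minAreaRect(Q[:,:2].astype(np.float32)))
circ('block',(481,33),45,50,2.5); circ('head',(487.5,-47),24,92,4)
E
```

```text
[486.72971089  35.02866275 260.84636128] [-3.14114180e+00  1.37161803e-03  1.56416198e+00] [ 0.023  0.003  0.015 -0.003  0.    -0.001 -0.003]
[486.3 111.2 404.3]
block 2034 [480.8  34.1  50.7] ((480.7642822265625, 33.19710159301758), (56.07842254638672, 56.45722579956055), 4.678827285766602)
head 565 [487.2 -45.2  92.6] ((487.026123046875, -46.20758056640625), (29.93311882019043, 28.21466636657715), 89.89397430419922)
```

View pics/w2.png

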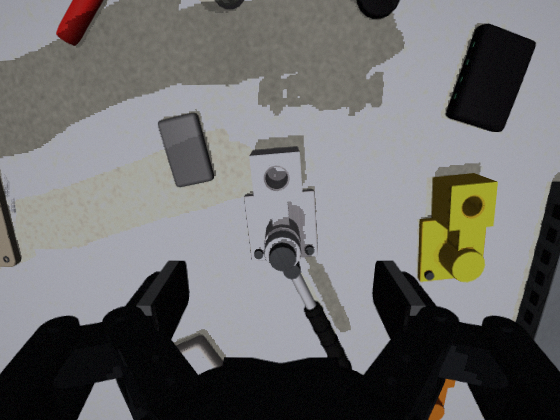

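Call:
arm_command --series '[100,4,0.2,0,0,100,8,0.5,0,0,100,12,0.8,0,0,100,16,1.1,0,0,100,20,1.4,0,0]'

```text
clock: 2.43
eef_pos: [503.2, 235.3, 260.8]
tool_rot: [3.141, 0.002, 1.56]
force: [0.7, 0.0, -0.5]
width: 85.4
gripper_force: 0.0
```

Call:
arm_command --series '[100,4,0.2,0,0,100,7.5,0.4,0,0,100,10,0.5,0,0,100,11.2,0.6,0,0,100,11.5,0.6,0,0]'

```text
clock: 2.85
eef_pos: [509.1, 352.0, 260.4]
tool_rot: [-3.141, 0.0, 1.566]
force: [0.4, -0.8, 0.7]
width: 85.3
gripper_force: 0.0
```

```bash
python3 - <<'E'
from h import *
f=load('wrist'); print('bore',pt(f,276,177,50))
for i in range(5): p,d=grab('wrist')
f=load('wrist'); save('w3',p)
print(monitor.read_state()['qd'].round(3))
P=cloud(f); 
def circ(n,c0,r,z,tol):
    m=(abs(P[...,2]-z)<tol)&(np.hypot(P[...,0]-c0[0],P[...,1]-c0[1])<r); Q=P[m]; print(n,len(Q),Q.mean(0).round(1),cv2.minAreaRect(Q[:,:2].astype(np.float32)))
circ('ant',(505,348),40,134,5);circ('side',(505,348),40,90,30)
E
python3 go.py 505.5 348 150 1.571
```

```text
bore [480.6  34.1  50. ]
[-0.004 -0.004 -0.007 -0.001 -0.003 -0.001 -0.004]
ant 840 [505.  350.3 134.5] ((505.1004333496094, 349.0305480957031), (28.476051330566406, 29.189619064331055), 44.5216178894043)
side 306 [505.8 360.8  92.4] ((506.6505126953125, 357.9818115234375), (11.802521705627441, 29.001667022705078), 79.61095428466797)
3.1 [509.4 348.6 261. ] [3.141e+00 2.000e-03 1.562e+00] shift cm [-0.04 -0.39 11.1 ] len 11.1 roll -0.5
```

View pics/w3.png

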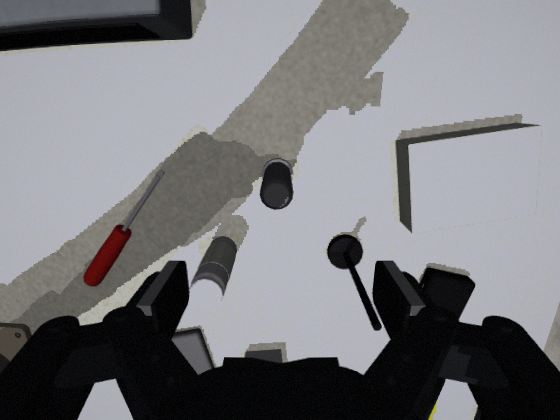

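Call:
arm_command --series '[100,0,-0.2,2,-0.3,100,0,-0.4,5.5,-0.5,100,0,-0.4,9,-0.5,100,0,-0.4,11,-0.5,100,0,-0.4,11.5,-0.5]'

```text
clock: 3.52
eef_pos: [503.0, 347.7, 142.5]
tool_rot: [-3.136, 0.005, 1.572]
force: [-0.6, -0.3, -0.1]
width: 85.7
gripper_force: 0.0
```

```bash
python3 go.py 505.2 349 81 1.571
```

```text
3.5167 [503.  347.7 142.5] [-3.136  0.005  1.572] shift cm [0.16 0.25 6.15] len 6.2 roll 0.1
```

Call:
arm_command --series '[100,0,0,1.5,0,100,0,0,3.5,0,100,0,0,5.5,0,100,0,0,6.3,0,100,0,0,6.5,0]'

```text
clock: 3.93
eef_pos: [504.5, 350.4, 80.6]
tool_rot: [-3.141, 0.001, 1.573]
force: [0.6, 1.2, 0.0]
width: 85.7
gripper_force: 0.0
```

Call:
arm_command --series '[100,0,0,0,0,100,0,0,0,0,80,0,0,0,0,60,0,0,0,0,45,0,0,0,0]'

```text
clock: 4.35
eef_pos: [504.8, 352.0, 82.0]
tool_rot: [3.14, -0.001, 1.574]
force: [0.4, 0.7, -0.7]
width: 51.8
gripper_force: 0.0
```

Call:
arm_command --series '[40,0,0,0,0,36,0,0,0,0,32,0,0,0,0,30,0,0,0,0,25,0,0,0,0]'

```text
clock: 4.77
eef_pos: [505.0, 351.9, 81.5]
tool_rot: [3.14, -0.001, 1.574]
force: [0.7, -0.5, 3.1]
width: 28.6
gripper_force: 59.3
```

Call:
arm_command --series '[20,0,0,0,0,15,0,0,0,0,10,0,0,0,0,10,0,0,0,0,10,0,0,0,0]'

```text
clock: 5.18
eef_pos: [504.9, 351.9, 81.5]
tool_rot: [3.14, -0.001, 1.574]
force: [1.3, -0.3, 5.0]
width: 28.9
gripper_force: 59.5
```

```bash
python3 go.py 505.2 349 180 1.571
```

```text
5.1833 [504.9 351.9  81.5] [ 3.140e+00 -1.000e-03  1.574e+00] shift cm [-0.28  0.04 -9.85] len 9.9 roll 0.2
```

Call:
arm_command --series '[10,0,0,-1,0,10,0,0,-3,0,10,0,0,-6,0,10,0,0,-9,0,10,0,0,-12,0]'

```text
clock: 5.6
eef_pos: [502.7, 351.2, 201.7]
tool_rot: [-3.138, 0.001, 1.575]
force: [1.1, 0.4, -0.8]
width: 28.4
gripper_force: 59.3
```

Call:
arm_command --series '[10,-2,-0.1,-1,0,10,-5.5,-0.3,-1,0,10,-9.5,-0.7,-1,0,10,-13.5,-1.0,-1,0,10,-17.5,-1.3,-1,0]'

```text
clock: 6.02
eef_pos: [490.1, 175.0, 210.8]
tool_rot: [-3.139, 0.001, 1.576]
force: [1.4, -0.7, -1.0]
width: 28.5
gripper_force: 59.3
```

Call:
arm_command --series '[10,-4,-0.3,0,0,10,-8,-0.6,0,0,10,-11,-0.9,0,0,10,-13,-1.1,0,0,10,-14,-1.1,0,0]'

```text
clock: 6.43
eef_pos: [479.5, 33.0, 210.6]
tool_rot: [-3.138, 0.002, 1.57]
force: [-0.3, 0.5, -1.2]
width: 28.6
gripper_force: 59.3
```

Call:
arm_command --series '[10,0,0,0,0,10,0,0,0,0,10,0,0,0,0,10,0,0,0,0,10,0,0,0,0]'

```text
clock: 6.85
eef_pos: [481.5, 38.3, 211.1]
tool_rot: [3.142, -0.001, 1.577]
force: [-0.5, 0.5, -2.3]
width: 28.4
gripper_force: 59.3
```

```bash
python3 go.py 480.7 36.1 160 1.571; python3 - <<'E'
from h import *
p,d=grab('wrist'); save('w4',p)
f=load('wrist');P=cloud(f)
m=(abs(P[...,2]-50)<3)&(np.hypot(P[...,0]-481,P[...,1]-33)<45); Q=P[m]; print(len(Q),cv2.minAreaRect(Q[:,:2].astype(np.float32)))
E
```

```text
6.85 [481.5  38.3 211.1] [ 3.142e+00 -1.000e-03  1.577e+00] shift cm [-0.23 -0.08  5.11] len 5.1 roll 0.3
2255 ((480.86492919921875, 33.216495513916016), (56.07842254638672, 56.399810791015625), 4.7115254402160645)
```

View pics/w4.png

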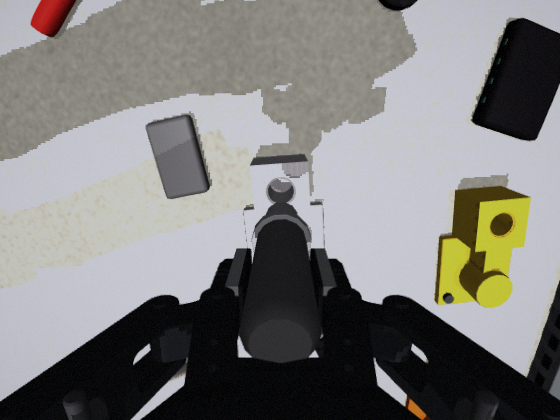

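The antenna is in the hand with its top at (278,345), its foot at about (283,205), and the bore is just ahead at (281,190). I'll measure its axis from depth.

```bash
python3 - <<'E'
from h import *
f=load('wrist');P=cloud(f)
Q=P[(P[...,2]>255)&(P[...,2]<280)&(abs(P[...,0]-481)<22)&(abs(P[...,1]-36)<25)]
t=np.median(Q[:,2]);Q=Q[abs(Q[:,2]-t)<2]; print('top',len(Q),t,cv2.minAreaRect(Q[:,:2].astype(np.float32)))
# side surface (facing camera, +y): per height fit circle centre with radius known
for z,r in [(252,15),(240,15),(225,15),(210,15),(195,15),(165,18),(155,12),(145,12),(140,12)]:
    S=P[(abs(P[...,2]-z)<3)&(abs(P[...,0]-481)<20)&(abs(P[...,1]-40)<30)]
    if len(S)<15: continue
    from scipy.optimize import least_squares
    o=least_squares(lambda c:np.hypot(S[:,0]-c[0],S[:,1]-c[1])-r,[481,33],loss='soft_l1'); print(z,len(S),o.x.round(1),np.abs(o.fun).mean().round(2))
E
```

```text
top 3345 264.72586850419054 ((481.0611572265625, 39.148231506347656), (43.90101623535156, 23.398643493652344), 0.26517510414123535)
252 1228 [480.7  35.5] 1.96
240 761 [480.9  35.5] 2.35
225 578 [481.   35.6] 2.35
210 268 [481.   35.1] 0.23
195 196 [481.1  35.1] 0.17
145 69 [481.3  35.1] 0.16
140 75 [481.3  35.1] 0.14
```

Call:
arm_command --series '[10,-0.1,-0.05,1,0,10,-0.17,-0.05,3,0,10,-0.17,-0.05,5.5,0,10,-0.17,-0.05,7,0,10,-0.17,-0.05,7.5,0]'

```text
clock: 7.32
eef_pos: [479.5, 35.3, 134.0]
tool_rot: [-3.138, 0.0, 1.575]
force: [-0.5, -0.6, -1.3]
width: 28.6
gripper_force: 59.4
```

Call:
arm_command --series '[10,0,0,0,0,10,0,0,0,0,10,0,0,0,0,10,0,0,0,0,10,0,0,0,0]'

```text
clock: 7.73
eef_pos: [481.6, 35.0, 136.9]
tool_rot: [3.14, -0.0, 1.574]
force: [0.5, -0.7, -2.3]
width: 28.4
gripper_force: 59.4
```

```bash
python3 go.py 480.8 36.6 91.6 1.571; python3 - <<'E'
from h import *
p,d=grab('wrist'); f=load('wrist');P=cloud(f)
m=(abs(P[...,2]-50)<3)&(np.hypot(P[...,0]-481,P[...,1]-33)<45); Q=P[m]; print(len(Q),cv2.minAreaRect(Q[:,:2].astype(np.float32)))
from scipy.optimize import least_squares
for z,r in [(66,12),(72,12),(125,15),(140,15)]:
    S=P[(abs(P[...,2]-z)<3)&(abs(P[...,0]-481)<14)&(abs(P[...,1]-40)<20)]
    if len(S)<15: continue
    o=least_squares(lambda c:np.hypot(S[:,0]-c[0],S[:,1]-c[1])-r,[481,33],loss='soft_l1'); print(z,len(S),o.x.round(1),np.abs(o.fun).mean().round(2))
E
```

```text
7.7333 [481.6  35.  136.9] [ 3.14  -0.     1.574] shift cm [ 0.16 -0.09  4.53] len 4.5 roll 0.2
3119 ((480.8374938964844, 33.2117805480957), (56.31670379638672, 56.55746841430664), 4.641490936279297)
66 74 [481.6  31.6] 0.19
72 69 [481.5  31.7] 0.18
125 210 [481.1  31.6] 0.18
140 279 [481.   31.7] 0.21
```

Call:
arm_command --series '[10,0.08,-0.04,0,0,10,0.16,-0.07,0,0,10,0.16,-0.07,0.2,0,10,0.16,-0.07,0.4,0,10,0.16,-0.07,0.6,0]'

```text
clock: 8.2
eef_pos: [480.2, 36.5, 129.9]
tool_rot: [-3.142, 0.0, 1.574]
force: [-0.6, -0.5, -1.7]
width: 28.8
gripper_force: 59.4
```

Call:
arm_command --series '[10,0,0,0.1,0,10,0,0,0.2,0,10,0,0,0.3,0,10,0,0,0.4,0,10,0,0,0.5,0]'

```text
clock: 8.62
eef_pos: [480.3, 36.5, 125.0]
tool_rot: [3.141, 0.0, 1.574]
force: [0.1, -0.8, -2.4]
width: 28.6
gripper_force: 59.4
```

Call:
arm_command --series '[10,0,0,0.2,0,10,0,0,0.4,0,10,0,0,0.6,0,10,0,0,0.8,0,10,0,0,1,0]'

```text
clock: 9.03
eef_pos: [480.4, 36.5, 114.9]
tool_rot: [3.141, 0.0, 1.574]
force: [0.6, -1.5, -0.3]
width: 28.7
gripper_force: 59.4
```

Call:
arm_command --series '[10,0,0,0.2,0,10,0,0,0.4,0,10,0,0,0.6,0,10,0,0,0.8,0,10,0,0,1,0]'

```text
clock: 9.45
eef_pos: [480.4, 36.5, 104.9]
tool_rot: [3.141, -0.0, 1.574]
force: [-0.2, -0.4, -0.1]
width: 28.7
gripper_force: 59.4
```

Call:
arm_command --series '[10,0,0,0.2,0,10,0,0,0.4,0,10,0,0,0.6,0,10,0,0,0.8,0,10,0,0,0.9,0]'

```text
clock: 9.87
eef_pos: [480.4, 36.5, 95.9]
tool_rot: [3.141, -0.0, 1.574]
force: [0.4, -0.8, -0.7]
width: 28.5
gripper_force: 59.4
```

Call:
arm_command --series '[10,0,0,0.06,0,10,0,0,0.12,0,10,0,0,0.18,0,10,0,0,0.24,0,10,0,0,0.3,0]'

```text
clock: 10.28
eef_pos: [480.4, 36.5, 93.1]
tool_rot: [3.141, -0.0, 1.574]
force: [1.3, -0.2, -1.1]
width: 28.7
gripper_force: 59.4
```

Call:
arm_command --series '[10,0,0,0.02,0,10,0,0,0.04,0,10,0,0,0.06,0,10,0,0,0.08,0,10,0,0,0.1,0]'

```text
clock: 10.7
eef_pos: [480.4, 36.5, 92.1]
tool_rot: [3.141, -0.0, 1.574]
force: [1.7, -2.3, -0.4]
width: 28.7
gripper_force: 59.4
```

Call:
arm_command --series '[10,0,0,0.02,0,10,0,0,0.04,0,10,0,0,0.06,0,10,0,0,0.08,0,10,0,0,0.1,0]'

```text
clock: 11.12
eef_pos: [480.4, 36.5, 91.5]
tool_rot: [3.141, 0.0, 1.574]
force: [0.8, -1.0, 7.1]
width: 28.4
gripper_force: 60.3
```

```bash
cat > pt.py <<'E'
from h import *
p,d=grab('wrist'); save('w_in',p); f=load('wrist');P=cloud(f)
m=(abs(P[...,2]-50)<3)&(np.hypot(P[...,0]-481,P[...,1]-33)<45); print('block z',np.median(P[m][:,2]))
S=P[(np.hypot(P[...,0]-481,P[...,1]-33)<14)&(P[...,2]>110)]; S=S[S[:,2]<170]; h=np.histogram(S[:,2],bins=np.arange(120,170,1)); print(dict(zip(h[1][:-1].astype(int),h[0])))
C=P[(np.hypot(P[...,0]-481,P[...,1]-33)<19)&(P[...,2]>54)&(P[...,2]<64)]; print('collar',len(C),np.median(C,0) if len(C) else '',C[:,2].max() if len(C) else '')
E
python3 pt.py
```

```text
block z 50.84043535217932
{np.int64(120): np.int64(2), np.int64(121): np.int64(9), np.int64(122): np.int64(10), np.int64(123): np.int64(7), np.int64(124): np.int64(11), np.int64(125): np.int64(10), np.int64(126): np.int64(9), np.int64(127): np.int64(10), np.int64(128): np.int64(5), np.int64(129): np.int64(14), np.int64(130): np.int64(10), np.int64(131): np.int64(8), np.int64(132): np.int64(5), np.int64(133): np.int64(3), np.int64(134): np.int64(7), np.int64(135): np.int64(8), np.int64(136): np.int64(7), np.int64(137): np.int64(2), np.int64(138): np.int64(5), np.int64(139): np.int64(33), np.int64(140): np.int64(86), np.int64(141): np.int64(140), np.int64(142): np.int64(184), np.int64(143): np.int64(275), np.int64(144): np.int64(383), np.int64(145): np.int64(1363), np.int64(146): np.int64(988), np.int64(147): np.int64(54), np.int64(148): np.int64(0), np.int64(149): np.int64(0), np.int64(150): np.int64(0), np.int64(151): np.int64(0), np.int64(152): np.int64(0), np.int64(153): np.int64(0), np.int64(154): np.int64(0), np.int64(155): np.int64(0), np.int64(156): np.int64(0), np.int64(157): np.int64(0), np.int64(158): np.int64(0), np.int64(159): np.int64(0), np.int64(160): np.int64(0), np.int64(161): np.int64(0), np.int64(162): np.int64(0), np.int64(163): np.int64(0), np.int64(164): np.int64(1), np.int64(165): np.int64(11), np.int64(166): np.int64(57), np.int64(167): np.int64(112), np.int64(168): np.int64(45)}
collar 735 [480.55295697  46.0706708   58.83400857] 63.96504796259914
```

Call:
arm_command --series '[20,0,0,0,0,30,0,0,0,0,40,0,0,0,0,50,0,0,0,0,60,0,0,0,0]'

```text
clock: 11.58
eef_pos: [479.6, 36.7, 90.8]
tool_rot: [-3.14, -0.0, 1.575]
force: [-0.8, -0.3, 0.1]
width: 51.3
gripper_force: 0.0
```

Call:
arm_command --series '[70,0,0,0,0,70,0,0,0,0,70,0,0,-0.5,0,70,0,0,-2,0,70,0,0,-4,0]'

```text
clock: 12.0
eef_pos: [479.0, 36.5, 130.7]
tool_rot: [-3.138, 0.0, 1.575]
force: [0.1, -0.2, -0.6]
width: 59.8
gripper_force: 0.0
```

Call:
arm_command --series '[70,0,0,-2,0,70,0,0,-4.5,0,70,0,0,-7,0,70,0,0,-9,0,70,0,0,-10,0]'

```text
clock: 12.42
eef_pos: [481.3, 36.8, 233.8]
tool_rot: [3.138, -0.0, 1.574]
force: [0.4, -0.9, -0.5]
width: 59.7
gripper_force: 0.0
```

```bash
python3 go.py 588 -155 190 2.01; python3 - <<'E'
from h import *
p,d=grab('wrist'); save('w5',p); f=load('wrist');P=cloud(f)
S=P[(np.hypot(P[...,0]-481,P[...,1]-33)<17)&(abs(P[...,2]-145)<3)]; print('top',len(S),np.median(S[:,2]),cv2.minAreaRect(S[:,:2].astype(np.float32)))
from scipy.optimize import least_squares
for z,r in [(70,15),(85,15),(100,15),(115,15),(130,15)]:
    S=P[(abs(P[...,2]-z)<4)&(abs(P[...,0]-481)<14)&(abs(P[...,1]-40)<20)]
    if len(S)<15: continue
    o=least_squares(lambda c:np.hypot(S[:,0]-c[0],S[:,1]-c[1])-r,[481,33],loss='soft_l1'); print(z,len(S),o.x.round(1),np.abs(o.fun).mean().round(2))
# grip
f=load('top');P=cloud(f)
Q=P[(P[...,2]>70)&(P[...,2]<85)&(np.hypot(P[...,0]-547,P[...,1]+174)<52)]
v=cv2.fitLine(Q[:,:2].astype(np.float32),cv2.DIST_L2,0,.01,.01).ravel(); print(v)
E
```

```text
12.4167 [481.3  36.8 233.8] [ 3.138 -0.     1.574] shift cm [-19.22  10.59   4.41] len 22.4 roll -25.0
top 885 145.5810451073644 ((479.7802734375, 33.86345672607422), (26.170473098754883, 26.820432662963867), 40.15184020996094)
70 39 [480.2  33. ] 0.13
85 48 [480.2  33. ] 0.13
100 59 [480.2  33. ] 0.14
115 63 [480.2  33.1] 0.16
130 78 [480.2  33. ] 0.15
[ 4.0900195e-01 -9.1253352e-01  5.4596857e+02 -1.7339078e+02]
```

Call:
arm_command --series '[50,-2,1.1,0,-3,30,-5.5,3,0,-8,20,-9,5,0,-13,10,-12.5,7,0,-18,0,-15.5,8.5,0,-22]'

```text
clock: 12.88
eef_pos: [566.3, -121.1, 229.8]
tool_rot: [-3.14, 0.0, 1.961]
force: [0.8, -0.7, 0.2]
width: 0.7
gripper_force: 0.0
```

Call:
arm_command --series '[0,-2,1.3,0,-2,0,-3.3,2.5,1,-2,0,-3.3,2.5,3,-2,0,-3.3,2.5,4,-2,0,-3.3,2.5,4,-2]'

```text
clock: 13.3
eef_pos: [598.6, -138.9, 187.3]
tool_rot: [-3.135, -0.004, 1.994]
force: [-2.1, 0.5, -0.8]
width: -0.0
gripper_force: 0.0
```

```bash
python3 - <<'E'
from h import *
for i in range(3): p,d=grab('wrist')
save('w6',p); f=load('wrist');P=cloud(f)
Q=P[(P[...,2]>70)&(P[...,2]<85)&(np.hypot(P[...,0]-545,P[...,1]+174)<50)]
print(len(Q)); 
if len(Q)>30: print(cv2.fitLine(Q[:,:2].astype(np.float32),cv2.DIST_L2,0,.01,.01).ravel())
E
python3 go.py 586 -155.5 48 1.992
```

```text
2803
[ 4.2307544e-01 -9.0609449e-01  5.4674780e+02 -1.7060652e+02]
13.45 [ 601.2 -138.6  191.4] [-3.142 -0.     1.994] shift cm [-0.92 -2.08 14.34] len 14.5 roll 0.1
```

View pics/w6.png

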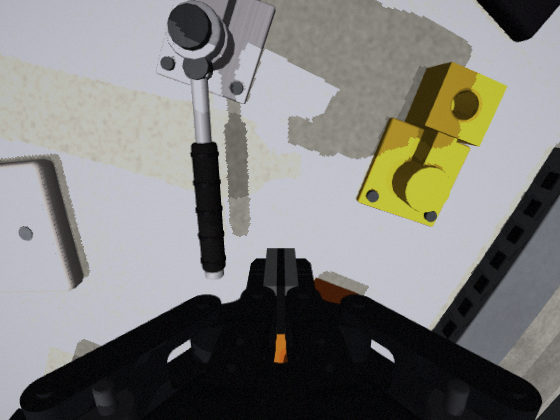

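```bash
python3 - <<'E'
from h import *
P=cloud(load('top'))
def chk(x,y,r):
    Q=P[(np.hypot(P[...,0]-x,P[...,1]-y)<r)&(P[...,2]>5)]; return (len(Q),Q.min(0).round(),Q.max(0).round()) if len(Q) else 0
print(chk(592,-152,25),chk(592,-152,40))
b=np.array([487,-46.2])
for a in (-70,-85,-100,-115,-120): 
    u=np.array([np.cos(np.radians(a)),np.sin(np.radians(a))]); q=b+140*u; print(a,q.round(), chk(*q,40))
E
python3 go.py 590 -150 48 1.992
```

```text
0 (1, array([ 555., -166.,   69.]), array([ 555., -166.,   69.]))
-70 [ 535. -178.] (320, array([ 520., -214.,   65.]), array([ 566., -138.,   82.]))
-85 [ 499. -186.] (9, array([ 530., -177.,   65.]), array([ 538., -161.,   73.]))
-100 [ 463. -184.] 0
-115 [ 428. -173.] 0
-120 [ 417. -167.] 0
13.45 [ 601.2 -138.6  191.4] [-3.142 -0.     1.994] shift cm [-0.58 -1.49 14.34] len 14.4 roll 0.1
```

Call:
arm_command --series '[0,-0.3,-0.5,1.5,0,0,-0.6,-1,5,0,0,-0.6,-1.2,9,0,0,-0.6,-1.3,12,0,0,-0.6,-1.3,14,0]'

```text
clock: 13.87
eef_pos: [590.5, -150.1, 49.4]
tool_rot: [-3.14, -0.001, 1.993]
force: [-0.4, 0.2, 0.1]
width: -0.0
gripper_force: 0.0
```

Call:
arm_command --series '[0,0,0,0.3,0,0,0,0,0.3,0,0,0,0,0.3,0,0,0,0,0.3,0,0,0,0,0.3,0]'

```text
clock: 14.28
eef_pos: [593.4, -150.3, 50.1]
tool_rot: [3.139, 0.002, 1.993]
force: [0.5, 0.4, -0.3]
width: 0.0
gripper_force: 0.0
```

```bash
cat > w.py <<'E'
from h import *
s=monitor.read_state(); e=s['eef_pos'][:2]; b=np.array([487.,-46.2]); d=e-b
print(s['clock'],'tool in bolt polar r,ang:',np.hypot(*d).round(1),np.degrees(np.arctan2(d[1],d[0])).round(2),'z',s['eef_pos'][2].round(1),'yaw',s['tool_rot'][2].round(3),'F',s['force'].round(1))
a=np.radians(-65.3); u=np.array([np.cos(a),np.sin(a)]); print('along',(d@u).round(1),'offset ccw',(d@np.array([-u[1],u[0]])).round(1))
E
python3 w.py
```

```text
14.2833 tool in bolt polar r,ang: 148.9 -44.36 z 50.1 yaw 1.993 F [ 0.5  0.4 -0.3]
along 139.1 offset ccw 53.2
```

Call:
arm_command --series '[0,0,-0.5,0,0,0,0,-1,0,0,0,0,-1.5,0,0,0,0,-1.8,0,0,0,0,-2,0,0]'

```text
clock: 14.7
eef_pos: [572.9, -159.0, 48.1]
tool_rot: [-3.141, 0.0, 1.992]
force: [0.8, 0.3, 0.2]
width: -0.2
gripper_force: 0.0
```

Call:
arm_command --series '[0,0,-0.1,0,0,0,0,-0.2,0,0,0,0,-0.3,0,0,0,0,-0.4,0,0,0,0,-0.5,0,0]'

```text
clock: 15.12
eef_pos: [569.2, -160.3, 48.1]
tool_rot: [3.141, -0.0, 1.993]
force: [-0.2, 0.1, 0.5]
width: 0.1
gripper_force: 0.0
```

```bash
python3 w.py
```

```text
15.1167 tool in bolt polar r,ang: 140.7 -54.22 z 48.1 yaw 1.993 F [-0.2  0.1  0.5]
along 138.0 offset ccw 27.0
```

Call:
arm_command --series '[0,0,-0.15,0,0,0,0,-0.3,0,0,0,0,-0.45,0,0,0,0,-0.6,0,0,0,0,-0.75,0,0]'

```text
clock: 15.53
eef_pos: [563.0, -163.5, 48.2]
tool_rot: [3.14, 0.001, 1.993]
force: [1.9, 0.4, -1.1]
width: -0.1
gripper_force: 1.4
```

```bash
python3 w.py
```

```text
15.5333 tool in bolt polar r,ang: 139.8 -57.04 z 48.2 yaw 1.993 F [ 1.9  0.4 -1.1]
along 138.3 offset ccw 20.1
```

Call:
arm_command --series '[0,-0.03,-0.28,0,1.1,0,-0.06,-0.56,0,2.3,0,-0.09,-0.85,0,3.4,0,-0.12,-1.13,0,4.6,0,-0.14,-1.41,0,5.7]'

```text
clock: 15.95
eef_pos: [549.8, -170.8, 48.2]
tool_rot: [3.142, 0.0, 1.891]
force: [2.7, -0.5, -1.3]
width: -0.1
gripper_force: 1.4
```

Call:
arm_command --series '[0,-0.03,-0.28,0,1.1,0,-0.06,-0.56,0,2.3,0,-0.09,-0.85,0,3.4,0,-0.12,-1.13,0,4.6,0,-0.14,-1.41,0,5.7]'

```text
clock: 16.37
eef_pos: [536.9, -176.4, 48.1]
tool_rot: [3.142, 0.0, 1.792]
force: [1.8, -0.7, -1.0]
width: 0.2
gripper_force: 1.4
```

Call:
arm_command --series '[0,-0.03,-0.28,0,1.1,0,-0.06,-0.56,0,2.3,0,-0.09,-0.85,0,3.4,0,-0.12,-1.13,0,4.6,0,-0.14,-1.41,0,5.7]'

```text
clock: 16.78
eef_pos: [523.4, -180.7, 48.1]
tool_rot: [-3.142, -0.0, 1.693]
force: [2.5, -1.1, 0.1]
width: 0.0
gripper_force: 1.4
```

```bash
python3 w.py
```

```text
16.7833 tool in bolt polar r,ang: 139.3 -74.87 z 48.1 yaw 1.693 F [ 2.5 -1.1  0.1]
along 137.4 offset ccw -23.2
```

Call:
arm_command --series '[0,-0.01,-0.1,0,0.4,0,-0.02,-0.2,0,0.8,0,-0.03,-0.3,0,1.2,0,-0.04,-0.4,0,1.6,0,-0.05,-0.5,0,2]'

```text
clock: 17.2
eef_pos: [518.8, -181.8, 48.1]
tool_rot: [3.141, -0.0, 1.659]
force: [3.0, -0.3, -0.8]
width: 0.2
gripper_force: 1.3
```

Call:
arm_command --series '[0,-0.01,-0.1,0,0.4,0,-0.02,-0.2,0,0.8,0,-0.03,-0.3,0,1.2,0,-0.04,-0.4,0,1.6,0,-0.05,-0.5,0,2]'

```text
clock: 17.62
eef_pos: [513.8, -182.8, 48.1]
tool_rot: [3.142, -0.0, 1.624]
force: [1.8, -0.5, -0.7]
width: -0.0
gripper_force: 1.3
```

Call:
arm_command --series '[0,-0.01,-0.1,0,0.4,0,-0.02,-0.2,0,0.8,0,-0.03,-0.3,0,1.2,0,-0.03,-0.3,0,1.2,0,-0.03,-0.3,0,1.2]'

```text
clock: 18.03
eef_pos: [510.7, -183.3, 48.1]
tool_rot: [-3.141, 0.0, 1.604]
force: [2.4, 0.5, -0.1]
width: -0.0
gripper_force: 1.2
```

Call:
arm_command --series '[0,-0.01,-0.1,0,0.4,0,-0.02,-0.2,0,0.8,0,-0.03,-0.3,0,1.2,0,-0.04,-0.4,0,1.6,0,-0.05,-0.5,0,2]'

```text
clock: 18.45
eef_pos: [505.8, -184.0, 48.1]
tool_rot: [3.142, 0.0, 1.568]
force: [2.4, -0.5, -0.2]
width: -0.2
gripper_force: 1.3
```

Call:
arm_command --series '[0,-0.01,-0.1,0,0.4,0,-0.02,-0.2,0,0.8,0,-0.03,-0.3,0,1.2,0,-0.03,-0.3,0,1.2,0,-0.03,-0.3,0,1.2]'

```text
clock: 18.87
eef_pos: [502.8, -184.4, 48.1]
tool_rot: [-3.141, 0.0, 1.548]
force: [2.6, -0.7, 0.0]
width: -0.2
gripper_force: 1.2
```

Call:
arm_command --series '[0,-0.01,-0.1,0,0.4,0,-0.02,-0.2,0,0.8,0,-0.03,-0.3,0,1.2,0,-0.04,-0.4,0,1.6,0,-0.05,-0.5,0,2]'

```text
clock: 19.28
eef_pos: [497.8, -184.8, 48.1]
tool_rot: [3.142, 0.0, 1.512]
force: [2.8, -2.0, -1.0]
width: 0.0
gripper_force: 1.4
```

Call:
arm_command --series '[0,-0.01,-0.1,0,0.4,0,-0.02,-0.2,0,0.8,0,-0.03,-0.3,0,1.2,0,-0.03,-0.3,0,1.2,0,-0.03,-0.3,0,1.2]'

```text
clock: 19.7
eef_pos: [494.7, -184.9, 48.1]
tool_rot: [-3.141, 0.0, 1.492]
force: [2.7, -1.6, -0.7]
width: -0.1
gripper_force: 1.2
```

Call:
arm_command --series '[0,-0.01,-0.1,0,0.4,0,-0.02,-0.2,0,0.8,0,-0.03,-0.3,0,1.2,0,-0.04,-0.4,0,1.6,0,-0.05,-0.5,0,2]'

```text
clock: 20.12
eef_pos: [489.7, -185.0, 48.1]
tool_rot: [3.142, 0.0, 1.457]
force: [3.3, -1.5, 0.8]
width: 0.2
gripper_force: 1.4
```

Call:
arm_command --series '[0,-0.01,-0.1,0,0.4,0,-0.02,-0.2,0,0.8,0,-0.03,-0.3,0,1.2,0,-0.03,-0.3,0,1.2,0,-0.03,-0.3,0,1.2]'

```text
clock: 20.53
eef_pos: [486.7, -184.9, 48.1]
tool_rot: [-3.141, 0.0, 1.436]
force: [2.2, -2.6, 0.6]
width: -0.2
gripper_force: 1.3
```

```bash
python3 w.py
```

```text
20.5333 tool in bolt polar r,ang: 138.7 -90.14 z 48.1 yaw 1.436 F [ 2.2 -2.6  0.6]
along 125.9 offset ccw -58.3
```

Call:
arm_command --series '[0,-0.01,-0.1,0,0.4,0,-0.02,-0.2,0,0.8,0,-0.03,-0.3,0,1.2,0,-0.04,-0.4,0,1.6,0,-0.05,-0.5,0,2]'

```text
clock: 20.95
eef_pos: [481.7, -184.7, 48.1]
tool_rot: [3.142, 0.0, 1.401]
force: [1.1, -2.8, 0.0]
width: -0.0
gripper_force: 1.4
```

Call:
arm_command --series '[0,-0.01,-0.1,0,0.4,0,-0.02,-0.2,0,0.8,0,-0.03,-0.3,0,1.2,0,-0.03,-0.3,0,1.2,0,-0.03,-0.3,0,1.2]'

```text
clock: 21.37
eef_pos: [478.6, -184.4, 48.1]
tool_rot: [-3.141, -0.0, 1.38]
force: [2.9, -2.7, 0.0]
width: -0.1
gripper_force: 1.3
```

Call:
arm_command --series '[0,-0.01,-0.1,0,0.4,0,-0.02,-0.2,0,0.8,0,-0.03,-0.3,0,1.2,0,-0.04,-0.4,0,1.6,0,-0.05,-0.5,0,2]'

```text
clock: 21.78
eef_pos: [473.7, -183.9, 48.1]
tool_rot: [3.142, -0.0, 1.345]
force: [2.3, -2.5, 0.5]
width: 0.2
gripper_force: 1.4
```

Call:
arm_command --series '[0,-0.01,-0.1,0,0.4,0,-0.02,-0.2,0,0.8,0,-0.03,-0.3,0,1.2,0,-0.03,-0.3,0,1.2,0,-0.03,-0.3,0,1.2]'

```text
clock: 22.2
eef_pos: [470.7, -183.5, 48.1]
tool_rot: [-3.141, -0.0, 1.325]
force: [2.4, -2.4, 0.9]
width: 0.3
gripper_force: 1.3
```

Call:
arm_command --series '[0,-0.01,-0.1,0,0.4,0,-0.02,-0.2,0,0.8,0,-0.03,-0.3,0,1.2,0,-0.04,-0.4,0,1.6,0,-0.05,-0.5,0,2]'

```text
clock: 22.62
eef_pos: [465.7, -182.8, 48.1]
tool_rot: [-3.142, -0.0, 1.289]
force: [1.9, -2.6, -0.1]
width: 0.1
gripper_force: 1.4
```

Call:
arm_command --series '[0,-0.01,-0.1,0,0.4,0,-0.02,-0.2,0,0.8,0,-0.03,-0.3,0,1.2,0,-0.03,-0.3,0,1.2,0,-0.03,-0.3,0,1.2]'

```text
clock: 23.03
eef_pos: [463.2, -182.4, 48.2]
tool_rot: [3.141, -0.0, 1.269]
force: [4.0, -3.4, 0.1]
width: -0.1
gripper_force: 1.9
```

```bash
python3 w.py
```

```text
23.0333 tool in bolt polar r,ang: 138.3 -99.89 z 48.2 yaw 1.269 F [ 4.  -3.4  0.1]
along 113.8 offset ccw -78.5
```

Call:
arm_command --series '[0,-0.01,-0.1,0,0.4,0,-0.02,-0.2,0,0.8,0,-0.03,-0.3,0,1.2,0,-0.03,-0.3,0,1.2,0,-0.03,-0.3,0,1.2]'

```text
clock: 23.45
eef_pos: [461.4, -182.2, 48.3]
tool_rot: [3.139, -0.0, 1.247]
force: [5.3, -3.8, -1.8]
width: -0.0
gripper_force: 3.0
```

Call:
arm_command --series '[0,-0.01,-0.1,0,0.4,0,-0.02,-0.2,0,0.8,0,-0.03,-0.3,0,1.2,0,-0.03,-0.3,0,1.2,0,-0.03,-0.3,0,1.2]'

```text
clock: 23.87
eef_pos: [459.7, -181.9, 48.4]
tool_rot: [3.136, -0.001, 1.226]
force: [6.1, -4.3, -3.3]
width: -0.1
gripper_force: 4.0
```

Call:
arm_command --series '[0,-0.01,-0.1,0,0.4,0,-0.02,-0.2,0,0.8,0,-0.02,-0.2,0,0.8,0,-0.02,-0.2,0,0.8,0,-0.02,-0.2,0,0.8]'

```text
clock: 24.28
eef_pos: [458.5, -181.7, 48.5]
tool_rot: [3.135, -0.001, 1.212]
force: [8.7, -4.8, -3.8]
width: 0.0
gripper_force: 4.5
```

Call:
arm_command --series '[0,-0.01,-0.1,0,0.4,0,-0.02,-0.2,0,0.8,0,-0.03,-0.3,0,1.2,0,-0.03,-0.3,0,1.2,0,-0.03,-0.3,0,1.2]'

```text
clock: 24.7
eef_pos: [456.3, -181.3, 48.5]
tool_rot: [3.133, -0.001, 1.191]
force: [8.8, -6.3, -5.4]
width: 0.3
gripper_force: 5.2
```

```bash
python3 w.py
```

```text
24.7 tool in bolt polar r,ang: 138.6 -102.81 z 48.5 yaw 1.191 F [ 8.8 -6.3 -5.4]
along 109.9 offset ccw -84.4
```

Call:
arm_command --series '[0,0,-0.1,0,0.3,0,0,-0.2,0,0.6,0,0,-0.2,0,0.6,0,0,-0.2,0,0.6,0,0,-0.2,0,0.6]'

```text
clock: 25.12
eef_pos: [454.7, -180.9, 48.6]
tool_rot: [3.133, -0.001, 1.181]
force: [9.1, -6.4, -5.3]
width: -0.3
gripper_force: 5.5
```

Call:
arm_command --series '[0,0,-0.05,0,0.2,0,0,-0.1,0,0.4,0,0,-0.15,0,0.4,0,0,-0.15,0,0.4,0,0,-0.15,0,0.4]'

```text
clock: 25.53
eef_pos: [453.3, -180.5, 48.6]
tool_rot: [3.133, -0.001, 1.173]
force: [9.4, -7.6, -4.4]
width: -0.1
gripper_force: 5.5
```

Call:
arm_command --series '[0,0,-0.05,0,0.2,0,0,-0.1,0,0.3,0,0,-0.1,0,0.3,0,0,-0.1,0,0.3,0,0,-0.1,0,0.3]'

```text
clock: 25.95
eef_pos: [452.1, -180.1, 48.6]
tool_rot: [3.133, -0.001, 1.168]
force: [9.6, -7.0, -5.2]
width: -0.2
gripper_force: 5.4
```

Call:
arm_command --series '[0,0,-0.05,0,0.2,0,0,-0.1,0,0.3,0,0,-0.1,0,0.3,0,0,-0.1,0,0.3,0,0,-0.1,0,0.3]'

```text
clock: 26.37
eef_pos: [450.6, -179.6, 48.5]
tool_rot: [3.134, -0.001, 1.163]
force: [8.1, -7.5, -4.4]
width: -0.1
gripper_force: 4.9
```

Call:
arm_command --series '[0,0,-0.03,0,0.1,0,0,-0.05,0,0.1,0,0,-0.05,0,0.1,0,0,-0.05,0,0.1,0,0,-0.05,0,0.1]'

```text
clock: 26.78
eef_pos: [449.5, -179.2, 48.4]
tool_rot: [3.136, -0.0, 1.161]
force: [6.1, -6.6, -3.5]
width: -0.1
gripper_force: 4.4
```

Call:
arm_command --series '[0,0,0.4,0,0,0,0,1,0,0,0,0,2,0,0,0,0,3.2,0,0,0,0,4.5,0,0]'

```text
clock: 27.2
eef_pos: [486.0, -194.2, 47.6]
tool_rot: [-3.137, 0.0, 1.163]
force: [0.0, -0.0, 0.6]
width: -0.0
gripper_force: 0.0
```

Call:
arm_command --series '[0,0,0.5,0,0,0,0,0.5,-1,0,0,0,0.5,-4,0,0,0,0.5,-8,0,0,0,0.5,-12,0]'

```text
clock: 27.62
eef_pos: [489.6, -196.0, 168.8]
tool_rot: [-3.136, 0.0, 1.163]
force: [1.5, -0.9, 0.2]
width: 0.0
gripper_force: 0.0
```

Call:
arm_command --series '[0,0,0,-3,0,0,0,0,-4,0,0,0,0,-5,0,0,0,0,-5,0,0,0,0,-5,0]'

```text
clock: 28.03
eef_pos: [491.2, -197.0, 217.4]
tool_rot: [-3.139, 0.0, 1.162]
force: [-0.2, -0.0, -0.7]
width: -0.5
gripper_force: 0.0
```

```bash
python3 w.py; python3 - <<'E'
from h import *
for i in range(3): a,_=grab('top')
P=cloud(load('top')); b,_=grab('scene'); save('s9',cv2.resize(b,(800,600)))
Q=P[(P[...,2]>62)&(P[...,2]<85)&(P[...,1]<-100)&(P[...,1]>-245)&(P[...,0]>400)&(P[...,0]<560)]
print(len(Q)); v=cv2.fitLine(Q[:,:2].astype(np.float32),cv2.DIST_HUBER,0,.01,.01).ravel(); print(v,np.degrees(np.arctan2(v[1],v[0])))
S=P[(np.hypot(P[...,0]-481,P[...,1]-33)<20)&(abs(P[...,2]-145)<4)]; print('ant',len(S),np.median(S,0))
E
```

```text
28.0333 tool in bolt polar r,ang: 150.9 -88.39 z 217.4 yaw 1.162 F [-0.2 -0.  -0.7]
along 138.8 offset ccw -59.2
631
[ 3.4964943e-01  9.3688059e-01  4.4196167e+02 -1.7070985e+02] 69.53412
ant 133 [480.96674557  32.5458127  144.13080781]
```

View pics/s9.png

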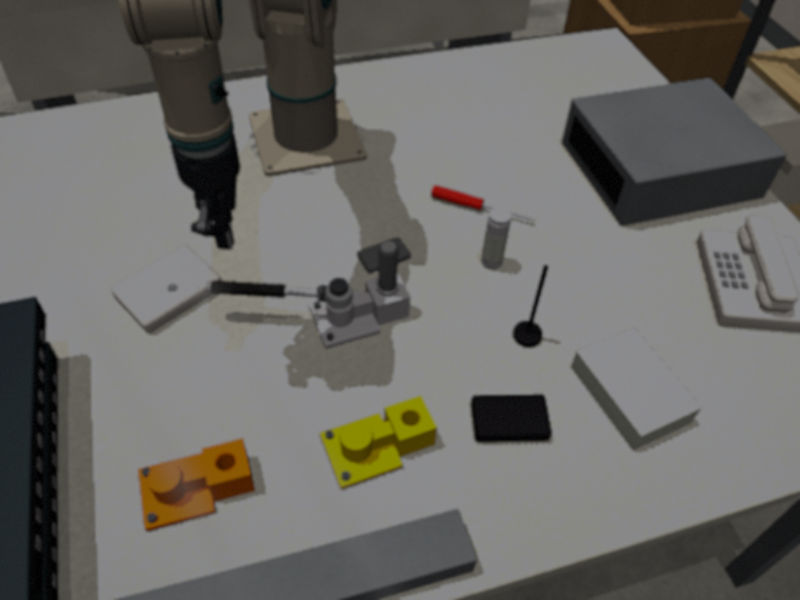

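The scene view shows the antenna standing in the clamp at (388,270). The wrench handle is straight and free at (250,290), the arm is clear, and the bystanders are where they were.

```bash
python3 -c "
from h import *
print(workorder.finish_job())"
```

```text
the job is handed in; nothing more can be done
None
```

The antenna stands fully home in the clamp bore and is released, and the bolt was tightened until the wrench clicked. The wrench is let go with its handle straight, and the job is handed in; no verdict came back.

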